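Close a pipe-cover joint in the taping jig and hold it

TASK

Be my third hand while I tape this joint: take the wider of the two straight foil pipe covers, lay it on the rail bed of the taping jig, slip it over the white joining sleeve until it butts squarely against the elbow cover, and keep pushing steadily along the rails until the sprung saddle under the elbow has given way by about half of its 30 mm travel, never driving it right to its end stop. Finish while holding: your program ends with the gripper still on the cover and still pushing, and with the thinner cover, the roll of foil tape and the tape measure left where they lie.

Things in the scene. Friction and masses are not known exactly. Their poses are not given: they have to be found in the camera images.
- jig: Taping jig fixed on the table: plywood base 415 x 110 x 15 mm. Origin on the table under the jig, x along the rails from the bed to the elbow (away from the robot), y to the left, z up. Base spans x -190..225. Bed: two level 12 mm steel rods, 36 mm apart, x -165..12, rod tops 41 mm above the table; end block at x 188..218, 77 mm high.
- bed (a point): Point over the rail bed, 66 mm above the table, where the centre of the wide cover (its axis) comes to lie on the rails, in line with the sleeve and with its front end 10 mm short of the sleeve's tip. Axes as the jig's. Nothing on the bed stands higher than 41 mm above the table, so fingers straddling the cover have room.
- elbow_mouth (a point): Centre of the elbow cover's flat mouth (66 mm across, 66 mm above the table), which faces the bed (-x; axes as the jig's). It moves with the saddle. The elbow is a foil cover, 99 x 91 x 66 mm, top 99 mm above the table, strapped on the saddle. From its mouth the white joining sleeve stands out 30 mm towards the bed: 50 mm thick outside, tapered to 42 mm at the tip. With the joint closed the wide cover's centre lies 75 mm in front of this point.
- saddle (a joint): How far the saddle with elbow and sleeve has been pushed back along jig x (m): 0 at rest, 0.030 at the end stop. A spring pushes it towards the bed: about 3 N at 0, plus 0.4 N per mm, so 9 N at half travel and 15 N at the stop.
- wide_cover_centre (a point): Centre (on the axis) of the wide straight foil cover, a pale rigid open tube 150 mm long, 60 mm outside, 54 mm bore, about 0.09 kg, both ends alike, lying on the table. x runs along its axis.
- wide_end_a (a point): Centre of the wide cover's end at +75 mm along its axis; either end may go on the sleeve.
- wide_end_b (a point): Centre of the wide cover's end at -75 mm along its axis.
- thin_cover_centre (a point): Centre of the thin straight foil cover, same pale tube, 150 mm long, 42 mm outside, 37 mm bore: too narrow for the sleeve; leave it. The two covers may have changed places.
- foil_tape: Roll of foil tape lying flat, 100 mm across, 38 mm high; bystander. Origin at its underside.
- measure: Pocket tape measure standing on edge, 32 x 77 x 60 mm; bystander. Origin at its underside.

How it is judged:
By the outcome, as a careful person would: the job done as asked, in the order asked, and still so for the second after the job is handed in, while the arm keeps its last pose, push and grip.
It also fails if it takes over 45 s, if anything falls off the work surface, if the arm or the gripper's body presses on something with over 40 N, if the wrist force passes 120 N, or if a joint passes its speed limit or range.

ROBOT

A 6-joint arm with a two-finger parallel gripper is mounted at the origin on a cart in front of the work surface, level with it; the furniture and walls round the work are solid. World frame = base frame: x ahead of the robot, y to its left, z up, the work surface at z = 0. Lengths are in mm, angles in rad, forces in N, time in s.
With the tool pointing down it reaches from about 325 to 850 mm from the base axis. Payload 15.5 kg.
Tool frame: the origin (TCP) lies midway between the tips of the shut fingers; the grasp point (between the pads) lies hold_point_z behind it (hold_point_z is the distance from the TCP to the grasp point, in mm); z points along the fingers, y is the line along which they close (so a half turn about z gives the same grasp; the last joint's range is limited). The gripper opens to 91 mm and grips with 3 to 60 N. Pads are 32 mm wide; open, the fingers measure 118 mm over their backs; the gripper's body (76 mm by 178 mm) begins 60 mm behind the grasp point.
Start: joints at [1.004, 0.494, 1.345, -0, 1.302, -0.096], TCP at [283.495, 557.007, 213.915] pointing down, gripper open.
Joint ranges: [-2.91, 2.91], [-0.82, 2.16], [0.22, 2.67], [-1.22, 4.37], [0.12, 2.79], [-3.08, 3.08]. Speed limits (rad/s): [1.89, 1.89, 2.57, 3.01, 3.01, 3.01].

INTERFACE

Orientations are given as a 3x3 rotation matrix whose columns are the frame's x, y, z axes.
In Python, from workcell import * gives the robot as it stands. The module is installed in compiled form; this text tells all that it offers.
- The arm moves only by the tool jog_arm, never from a script. Its argument "plan" is a list of rows, each a list of 3 entries, a list of its own where there are three numbers: the closure in counts, from 0 (fully open) to 255 (shut), then the shift along the tool's x, y, z in mm, then the turn about the tool's z in rad. In form: [[claw, [tx, ty, tz], twist], ...]. A call has 1 to 10 rows; each row shifts and turns the commanded pose from where the row before left it, along the tool's axes as they then stand; what a row does not reach is not made up. A row lasts 1/10 s, in which the tool goes at most 50 mm and 8.59 degrees, less where a joint would pass 70% of its speed; a pose out of reach is approached as far as the arm can. A call with a gripper value outside its range is refused whole. The fingers move at their own pace and stop on an object; "grip_force" is the grip in N (left out, the last holds). Time passes only in rows, so rows that do not move let the fingers close. It gives the time, the measured TCP pose, the force, the opening and the grip force at its end, in the units of the state.
- observe(): the state, without advancing time (a new reading comes with each control period).
- camera(name): name is "scene" or "side" or "wrist"; returns a dict with "img" (420x560x3 uint8, red, green, blue), "fx", "fy", "cx", "cy" (pixels), "cam_to_world" (4x4, takes a point from camera to world coordinates); the wrist camera has in their place "T_tool_cam" (4x4, takes a point from camera to tool coordinates, whose origin is the TCP and whose axes are the flange's). Camera axes: x right, y down, z forward; pixel columns grow to the right and rows downward; lengths in mm; the calibration is good to about 2 mm. The wrist camera is an equidistant fisheye: a pixel r from the principal point sees the ray r / f radians off the axis. A picture is of the moment at which its call begins: read the wrist's pose just before it. There is no depth.
- sign_off(): hands the job in; it is judged then, once.
The state is a dict: "time_s": time; "q": joint angles; "joint_vel": joint speeds; "tau": joint torques, N m; "tcp_pos": TCP position; "tcp_rot": TCP orientation; "wrist_force": force on the tool from outside, world axes, zero at the start; "moment": the same for the moment, N m; "finger_gap": opening from 0.0 (shut) to 1.0 (fully open); "grip_force": force on a finger pad.
Only numpy, scipy, OpenCV 4.12 (cv2) and the standard library are available. Lean on these libraries where they do the work, as an engineer would, in place of code of your own. Each camera call takes 0.05 s, during which the arm holds its last target. There are 200 camera calls.

## Working session

There is one attempt and no reset: what is moved stays moved. The work goes in short steps, Python scripts to look and compute and a tool call to move; the robot and the scene stay as the last step left them, time stands still between calls to the robot, and variables do not carry over. Pictures are saved under pics/ and viewed, at most 10 in all, crops included, and the job is handed in when it is done.

Besides the shell and the picture viewer there is one more tool, called after "Request:" by a JSON object that holds its "method" and its "body". jog_arm: Moves the arm, as the interface text tells. Its arguments: {"type":"object","properties":{"plan":{"type":"array","items":{"type":"array"}},"grip_force":{"type":"number"}},"required":["plan"]}

```bash
mkdir -p pics; python3 - <<'E'
from workcell import *
import cv2,numpy as np,pickle
s=observe();print(s)
d={}
for n in("scene","side","wrist"):
    c=camera(n);d[n]=c;cv2.imwrite(f"pics/{n}0.png",c["img"][:,:,::-1])
    print(n,{k:(np.round(v,3).tolist() if k!='img' else 0) for k,v in c.items()})
pickle.dump((s,d),open("d0.pkl","wb"))
E
```

```text
{'time_s': 0.0, 'q': array([ 1.00450212e+00,  4.94230390e-01,  1.34613979e+00,  1.94877129e-05,
        1.30249550e+00, -9.54801060e-02]), 'joint_vel': array([ 2.73100059e-04,  6.26723125e-04, -2.19922347e-03,  7.04711177e-04,
       -5.04801137e-06,  2.75370188e-04]), 'tau': array([ 1.47672719e-03, -8.78830075e+01, -3.81863558e+01,  7.05581764e-02,
        5.33214631e-02, -2.14563488e-04]), 'tcp_pos': array([283.27972042, 556.68267928, 213.30598   ]), 'tcp_rot': array([[-8.91196901e-01,  4.53616131e-01, -6.98846753e-04],
       [ 4.53616648e-01,  8.91196277e-01, -1.06421953e-03],
       [ 1.40062480e-04, -1.26543767e-03, -9.99999190e-01]]), 'wrist_force': array([-1.07480246,  0.76754657,  0.12923947]), 'moment': array([ 0.00963768, -0.00925407, -0.03152277]), 'grip_force': 0.0, 'finger_gap': 0.9994212738919935}
scene {'img': 0, 'fx': 543.273, 'fy': 543.273, 'cx': 289.473, 'cy': 208.909, 'cam_to_world': [[0.81, -0.296, 0.506, -87.809], [-0.586, -0.407, 0.7, -874.002], [-0.002, -0.864, -0.504, 740.683], [0.0, 0.0, 0.0, 1.0]]}
side {'img': 0, 'fx': 521.469, 'fy': 521.469, 'cx': 277.942, 'cy': 213.25, 'cam_to_world': [[0.811, -0.39, 0.437, 21.528], [-0.585, -0.534, 0.611, -787.036], [-0.005, -0.751, -0.661, 910.791], [0.0, 0.0, 0.0, 1.0]]}
wrist {'img': 0, 'fx': 325.192, 'fy': 325.192, 'cx': 284.592, 'cy': 211.39, 'T_tool_cam': [[-0.001, -0.968, -0.251, 71.407], [1.0, -0.001, 0.0, 0.604], [-0.0, -0.251, 0.968, -171.314], [0.0, 0.0, 0.0, 1.0]]}
```

View pics/scene0.png

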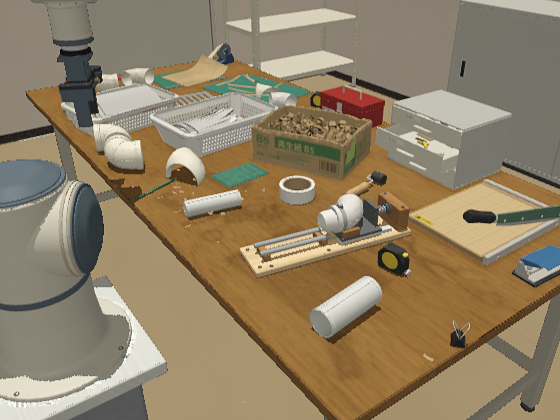

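View pics/side0.png

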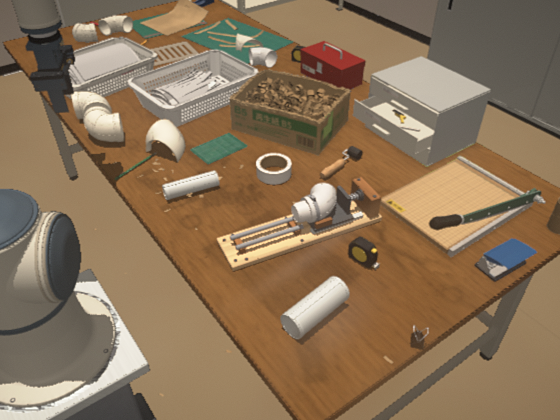

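The wide cover is the near one (scene about (345,307), side (315,307)). The thin one is at scene (212,204). The jig runs from scene (250,260) to (400,220), with its bed on the robot's side. The tape roll is at (297,190) and the measure at (394,259).

```bash
cat > h.py <<'E'
import numpy as np,cv2
def ray(c,uv,pose=None):
    u,v=uv
    if 'T_tool_cam' in c:
        x,y=(u-c['cx']),(v-c['cy']);r=np.hypot(x,y);t=r/c['fx']
        d=np.array([np.sin(t)*x/max(r,1e-9),np.sin(t)*y/max(r,1e-9),np.cos(t)])
        T=np.eye(4);T[:3,:3]=pose[1];T[:3,3]=pose[0];T=T@np.array(c['T_tool_cam'])
    else:
        d=np.array([(u-c['cx'])/c['fx'],(v-c['cy'])/c['fy'],1]);T=np.array(c['cam_to_world'])
    return T[:3,3],T[:3,:3]@d
def onz(c,uv,z,pose=None):
    o,d=ray(c,uv,pose);return o+d*(z-o[2])/d[2]
def blob(img,near,lo=150,sat=40):
    h=cv2.cvtColor(img,cv2.COLOR_RGB2HSV)
    m=((h[...,2]>lo)&(h[...,1]<sat)).astype(np.uint8)
    m=cv2.morphologyEx(m,cv2.MORPH_OPEN,np.ones((3,3)))
    n,l=cv2.connectedComponents(m)
    k=l[near[1],near[0]];mm=(l==k).astype(np.uint8)
    cs,_=cv2.findContours(mm,cv2.RETR_EXTERNAL,cv2.CHAIN_APPROX_NONE)
    cn=max(cs,key=cv2.contourArea);return cn,cv2.minAreaRect(cn)
E
python3 - <<'E'
from h import *;import pickle
s,d=pickle.load(open('d0.pkl','rb'))
for n,p,z in(("scene",(345,307),30),("side",(315,307),30),("scene",(212,204),21),("side",(192,184),21)):
    cn,r=blob(d[n]['img'],p);b=cv2.boxPoints(r);print(n,r)
    # ends: midpoints of short sides
    e=sorted([(np.linalg.norm(b[i]-b[(i+1)%4]),tuple((b[i]+b[(i+1)%4])/2)) for i in range(4)])[:2]
    P=[onz(d[n],x[1],z) for x in e];print(np.round(P,0),np.linalg.norm(P[0]-P[1]))
for n,ps in(("scene",[(240,249),(252,273),(410,232)]),("side",[(217,240),(231,266),(380,219)])):
    print([np.round(onz(d[n],p,15)) for p in ps])
E
```

```text
scene ((349.2723388671875, 300.29498291015625), (26.115713119506836, 65.80024719238281), 55.40770721435547)
[[ 430. -264.   30.]
 [ 595. -241.   30.]] 167.1444577130261
side ((317.3456115722656, 302.08795166015625), (24.666667938232422, 65.4896011352539), 51.58194351196289)
[[ 427. -267.   30.]
 [ 585. -245.   30.]] 160.12750635008803
scene ((212.241455078125, 200.1268310546875), (11.244729042053223, 56.43317413330078), 77.90524291992188)
[[418. 303.  21.]
 [571. 272.  21.]] 155.5897827448514
side ((190.34999084472656, 182.45001220703125), (10.524694442749023, 54.81612014770508), 74.74488067626953)
[[415. 297.  21.]
 [565. 268.  21.]] 152.6901381096861
[array([436.,  52.,  15.]), array([409., -44.,  15.]), array([ 815., -132.,   15.])]
[array([434.,  48.,  15.]), array([416., -46.,  15.]), array([ 812., -132.,   15.])]
```

View pics/wrist0.png

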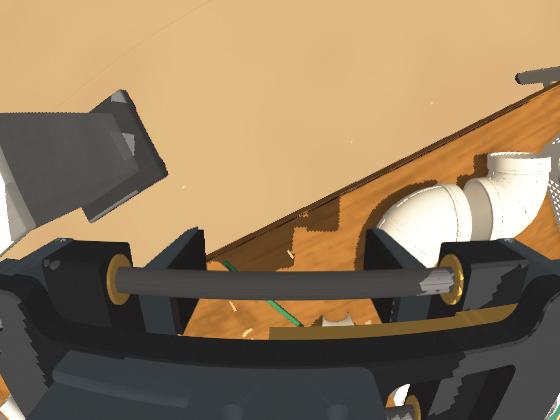

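Request:
{"method": "jog_arm", "body": {"plan": [[0,[-30,-29,-9],0],[0,[-33,-32,-9],0],[0,[-33,-32,-9],0],[0,[-33,-32,-9],0],[0,[-33,-32,-9],0],[0,[-33,-32,-9],0],[0,[-33,-32,-9],0],[0,[-33,-32,-9],0],[0,[-33,-32,-9],0],[0,[-33,-32,-6],0]]}}

```text
time_s: 1.15
tcp_pos: [431.4, 124.4, 301.6]
tcp_rot: [[-0.891, 0.453, 0.001], [0.453, 0.891, 0.0], [-0.001, 0.0, -1.0]]
wrist_force: [1.4, 0.7, 0.7]
finger_gap: 1.005
grip_force: 0.0
```

```bash
python3 -c "
import workcell;print([ (k,getattr(workcell,k)) for k in dir(workcell) if k[0]!='_'])"
```

```text
[('PlanningError', <class 'workcell.PlanningError'>), ('camera', <function make.<locals>.drawn_camera at 0x7f09d681c0e0>), ('hold_point_z', 18.8), ('observe', <function make.<locals>.<lambda> at 0x7f09d681c5e0>), ('sign_off', <function connect.<locals>.done at 0x7f09d67977e0>)]
```

Request:
{"method": "jog_arm", "body": {"plan": [[0,[-33,-32,0],0],[0,[-33,-32,0],0],[0,[-33,-32,0],0],[0,[-33,-32,0],0],[0,[-33,-32,0],0],[0,[-20,-20,0],0.1],[0,[0,0,0],0.149],[0,[0,0,0],0.149],[0,[0,0,0],0.149],[0,[0,0,0],0.149]]}}

```text
time_s: 2.15
tcp_pos: [514.2, -118.2, 300.7]
tcp_rot: [[-0.387, 0.922, -0.001], [0.922, 0.387, 0.0], [0.0, -0.0, -1.0]]
wrist_force: [-0.8, -0.3, 0.5]
finger_gap: 1.0
grip_force: 0.0
```

Request:
{"method": "jog_arm", "body": {"plan": [[0,[0,0,0],0.149],[0,[0,0,0],0.149],[0,[0,0,0],0.149],[0,[0,0,0],0.149],[0,[0,0,0],0.149],[0,[0,0,0],0.149],[0,[0,0,0],0.149],[0,[0,0,0],0.149],[0,[0,0,0],0.149],[0,[0,0,0],0.149]]}}

```text
time_s: 3.15
tcp_pos: [514.2, -118.1, 300.8]
tcp_rot: [[0.888, 0.461, -0.0], [0.461, -0.888, 0.0], [-0.0, -0.0, -1.0]]
wrist_force: [-0.3, 0.1, -0.1]
finger_gap: 1.003
grip_force: 0.0
```

Request:
{"method": "jog_arm", "body": {"plan": [[0,[0,0,0],0.149],[0,[0,0,0],0.149],[0,[0,0,0],0.149],[0,[0,0,0],0]]}}

```text
time_s: 3.55
tcp_pos: [514.2, -118.1, 300.8]
tcp_rot: [[0.999, 0.035, -0.0], [0.035, -0.999, 0.0], [-0.0, -0.0, -1.0]]
wrist_force: [-1.1, 0.2, 0.4]
finger_gap: 1.001
grip_force: 0.0
```

```bash
python3 - <<'E'
from workcell import *
import cv2,pickle
s=observe();c=camera("wrist");cv2.imwrite("pics/w1.png",c["img"][:,:,::-1]);pickle.dump((s,c),open("w1.pkl","wb"));print(s['tcp_pos'],s['tcp_rot'],s['q'])
E
```

```text
[ 514.23615447 -118.12866228  300.75236028] [[ 9.99396548e-01  3.47334629e-02 -3.56208529e-04]
 [ 3.47335008e-02 -9.99396605e-01  1.00782788e-04]
 [-3.52493059e-04 -1.13094340e-04 -9.99999931e-01]] [-3.38983210e-01  2.77417368e-01  1.45208073e+00 -2.36982886e-05
  1.41246400e+00  1.19707639e+00]
```

View pics/w1.png

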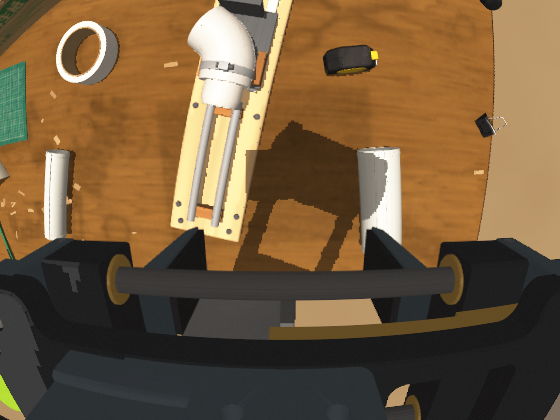

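The wide cover is at (380,195), its far end at row 149, with the left finger hiding its near end. The rods run from about (207,222) to (223,108), the white sleeve is at rows 80–107, and the elbow is above it. I'll zoom in for accuracy.

```bash
python3 - <<'E'
import pickle,cv2
s,c=pickle.load(open('w1.pkl','rb'));i=c['img'][:,:,::-1]
a=cv2.resize(i[50:240,165:275],None,fx=3,fy=3,interpolation=cv2.INTER_CUBIC)
b=cv2.resize(i[130:250,340:420],None,fx=3,fy=3,interpolation=cv2.INTER_CUBIC)
import numpy as np
o=np.zeros((570,600,3),np.uint8);o[:,:330]=a;o[:360,340:580]=b
cv2.imwrite('pics/w1z.png',o)
E
```

```text
(no output)
```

View pics/w1z.png

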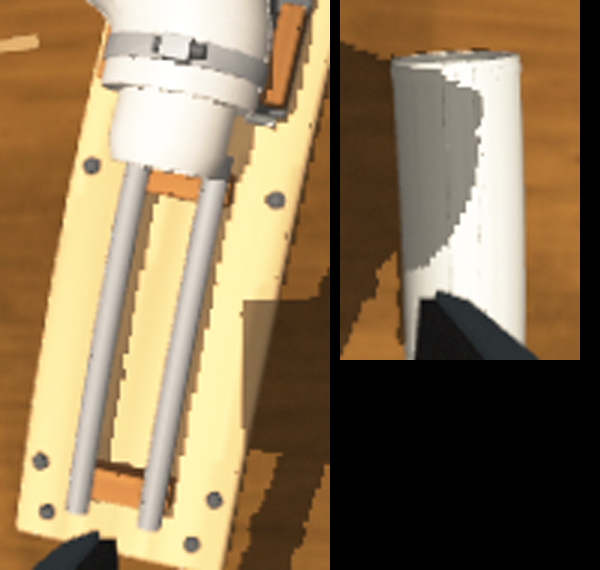

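Rod near ends show at zoom (78,514) and (149,530), the sleeve tip corners at (113,155) and (227,178), the mouth edges at (103,87) and (247,112), and the wide cover's far end from (393,60) to (520,57).

```bash
python3 - <<'E'
from h import *;import pickle
s,c=pickle.load(open('w1.pkl','rb'));P=(s['tcp_pos'],s['tcp_rot'])
A=lambda x,y,z:onz(c,(165+x/3-.33,50+y/3-.33),z,P)
B=lambda x,y,z:onz(c,(340+(x-340)/3-.33,130+y/3-.33),z,P)
f=lambda v:np.round(v,1)
rn=[A(78,514,38),A(149,530,38)];rf=[A(134,175,38),A(212,187,38)]
st=[A(113,155,66),A(227,178,66)];mo=[A(103,87,66),A(247,112,66)]
for n,(a,b) in dict(rn=rn,rf=rf,tip=st,mouth=mo).items(): print(n,f(a),f(b),'mid',f((a+b)/2),'w',f(np.linalg.norm(a-b)))
for a,b in zip(rn,rf): print('rod yaw',np.arctan2(*(b-a)[1::-1]))
ed=[A(28,475,15),A(97,100,15)];print('base edge yaw',np.arctan2(*(ed[1]-ed[0])[1::-1]))
m=(sum(mo)/2-sum(rn)/2);print('axis yaw',np.arctan2(m[1],m[0]),f(np.linalg.norm(m)))
w=[B(393,60,30),B(520,57,30),B(407,355,30),B(525,340,30)];print(f(w),'end',f((w[0]+w[1])/2),'yaw',[np.arctan2(*(a-b)[1::-1]) for a,b in((w[0],w[2]),(w[1],w[3]))])
E
```

```text
rn [453.1  15.3  38. ] [446.6 -19.6  38. ] mid [449.9  -2.2  38. ] w 35.5
rf [611.3 -13.   38. ] [605.7 -48.6  38. ] mid [608.5 -30.8  38. ] w 36.1
tip [618.3 -10.2  66. ] [608.1 -59.   66. ] mid [613.2 -34.6  66. ] w 49.9
mouth [647.8  -4.8  66. ] [636.  -66.5  66. ] mid [641.9 -35.7  66. ] w 62.8
rod yaw -0.17672940305226661
rod yaw -0.1802722729839167
base edge yaw -0.19477664327596975
axis yaw -0.17271812811422563 196.9
[[ 560.9 -215.6   30. ]
 [ 566.7 -277.7   30. ]
 [ 417.7 -235.1   30. ]
 [ 426.5 -296.7   30. ]] end [ 563.8 -246.7   30. ] yaw [np.float64(0.13516923753735585), np.float64(0.13472859292689687)]
```

Request:
{"method": "jog_arm", "body": {"plan": [[0,[-6,28,35],0],[0,[-6,28,38],0],[0,[-6,28,38],0],[0,[-6,28,38],0],[0,[-5.5,26,32],0],[0,[0,0,0],-0.1],[0,[0,0,0],0]]}}

```text
time_s: 4.3
tcp_pos: [489.4, -257.5, 118.9]
tcp_rot: [[0.99, 0.143, -0.002], [0.143, -0.99, 0.001], [-0.001, -0.001, -1.0]]
wrist_force: [-0.0, 0.3, -0.1]
finger_gap: 1.002
grip_force: 0.0
```

```bash
python3 - <<'E'
from workcell import *
import cv2,pickle
s=observe();c=camera("wrist");cv2.imwrite("pics/w2.png",c["img"][:,:,::-1]);pickle.dump((s,c),open("w2.pkl","wb"));print(s['tcp_pos'],s['tcp_rot'])
E
```

```text
[ 489.43876501 -257.53176883  118.90641525] [[ 0.98979     0.14252368 -0.00165882]
 [ 0.14252571 -0.9897904   0.0011766 ]
 [-0.00147419 -0.00140101 -0.99999793]]
```

View pics/w2.png

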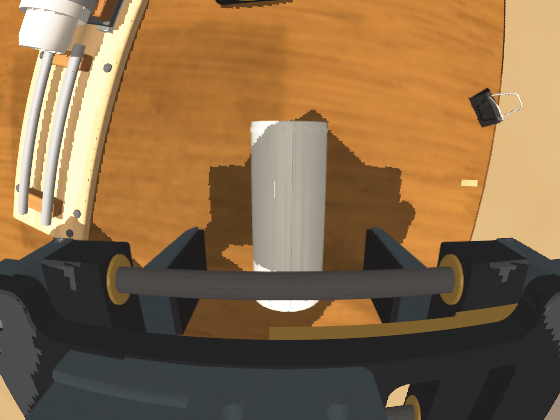

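The cover lies between the fingers: far end (251–327, 122), near end at about row 311.

```bash
python3 - <<'E'
from h import *;import pickle
s,c=pickle.load(open('w2.pkl','rb'));P=(s['tcp_pos'],s['tcp_rot'])
R=P[1]
for n,p,z in(('farL',(251,123),30),('farR',(327,123),30),('topfar',(290,122),60),('L',(255,255),30),('R',(323,255),30),('near',(290,311),0),('near',(290,311),60)):
    w=onz(c,p,z,P);print(n,np.round(w,1),'tool',np.round(R.T@(w-P[0]),1))
E
```

```text
farL [ 559.9 -219.3   30. ] tool [ 75.3 -27.7  88.8]
farR [ 568.6 -279.    30. ] tool [75.4 32.7 88.7]
topfar [ 564.1 -249.5   60. ] tool [75.2  2.8 58.8]
L [ 449.8 -236.2   30. ] tool [-36.1 -26.7  89. ]
R [ 458.1 -294.4   30. ] tool [-36.2  32.2  88.9]
near [ 379.3 -277.7    0. ] tool [-111.7    4.5  119.1]
near [ 416.5 -271.3   60. ] tool [-74.1   3.3  59. ]
```

Request:
{"method": "jog_arm", "body": {"plan": [[0,[0,1.3,30],0],[0,[0,1.3,35],0],[0,[0,0,28],0],[0,[0,0,14],0],[0,[0,0,0],0],[255,[0,0,0],0],[255,[0,0,0],0],[255,[0,0,0],0],[255,[0,0,0],0],[255,[0,0,0],0]], "grip_force": 35}}

```text
time_s: 5.35
tcp_pos: [490.8, -260.0, 13.5]
tcp_rot: [[0.991, 0.137, 0.001], [0.137, -0.991, -0.001], [0.001, 0.001, -1.0]]
wrist_force: [-0.7, 0.2, 7.8]
finger_gap: 0.653
grip_force: 35.0
```

Request:
{"method": "jog_arm", "body": {"plan": [[255,[0,0,-20],0],[255,[0,0,-40],0],[255,[8,-30,-30],0],[255,[8,-36,0],0],[255,[9,-36,0],0],[255,[9,-36,0],0],[255,[9,-36,0],0],[255,[8,-36,0],0],[255,[5.6,-30.6,0],0],[255,[0,0,0],0.12]]}}

```text
time_s: 6.35
tcp_pos: [513.1, -10.4, 103.1]
tcp_rot: [[1.0, 0.021, -0.0], [0.021, -1.0, 0.001], [-0.0, -0.001, -1.0]]
wrist_force: [-0.4, 0.0, -0.1]
finger_gap: 0.655
grip_force: 35.0
```

Request:
{"method": "jog_arm", "body": {"plan": [[255,[0,0,0],0.12],[255,[0,0,0],0.08],[255,[0,0,0],0],[255,[0,0,0],0]]}}

```text
time_s: 6.75
tcp_pos: [513.4, -13.7, 103.0]
tcp_rot: [[0.984, -0.179, 0.0], [-0.179, -0.984, -0.0], [0.0, 0.0, -1.0]]
wrist_force: [-0.6, -0.4, -0.3]
finger_gap: 0.653
grip_force: 35.0
```

```bash
python3 - <<'E'
from workcell import *
import cv2,pickle
s=observe();c=camera("wrist");cv2.imwrite("pics/w3.png",cv2.resize(c["img"][:260,100:460,::-1],None,fx=2.2,fy=2.2));pickle.dump((s,c),open("w3.pkl","wb"));print(s['tcp_pos'],s['tcp_rot'],s['wrist_force'],s['q'])
E
```

```text
[513.40088608 -13.70367429 102.99667783] [[ 9.83903776e-01 -1.78699073e-01  2.47043994e-05]
 [-1.78699072e-01 -9.83903776e-01 -3.61169356e-05]
 [ 3.07608147e-05  3.11209361e-05 -9.99999999e-01]] [-0.5874331  -0.38181093 -0.31598678] [-1.42972686e-01  4.85668543e-01  1.74472598e+00 -4.07840582e-05
  9.11168534e-01  1.60751272e+00]
```

View pics/w3.png

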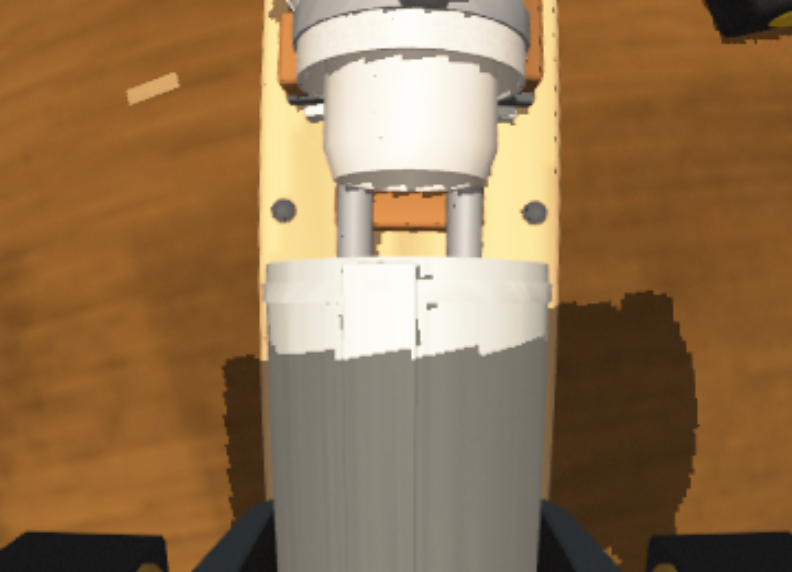

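The cover is held nearly in line with the sleeve. Sleeve edges show at crop (325–497, 110), tip (334–490, 172), cover front (265–551, 285), rods (339–372) and (447–482).

```bash
python3 - <<'E'
from h import *;import pickle
s,c=pickle.load(open('w3.pkl','rb'));P=(s['tcp_pos'],s['tcp_rot'])
for n,x,y,z in(('slvL',325,100,66),('slvR',497,100,66),('slv2L',325,145,66),('slv2R',498,145,66),('tipL',334,172,66),('tipR',490,172,66),('tipTop',410,188,87),('mouthL',297,65,66),('mouthR',529,65,66),('covL',266,283,121),('covR',551,283,121),('covlowL',274,500,121),('covlowR',540,500,121),('covTop',410,262,150),('rodL',356,215,38),('rodR',465,215,38),('baseL',258,250,15),('baseR',556,250,15),('baseL2',263,5,15),('baseR2',559,5,15)):
    w=onz(c,(100+(x-.6)/2.2,(y-.6)/2.2),z,P);print(n,np.round(w,1),'tool',np.round(P[1].T@(w-P[0]),1))
E
```

```text
slvL [641.1 -12.   66. ] tool [125.3 -24.5  37. ]
slvR [632.2 -61.   66. ] tool [125.4  25.3  37. ]
slv2L [627.4  -9.6  66. ] tool [111.4 -24.4  37. ]
slv2R [618.6 -58.7  66. ] tool [111.5  25.5  37. ]
tipL [618.8 -10.7  66. ] tool [103.2 -21.8  37. ]
tipR [610.9 -54.9  66. ] tool [103.3  23.1  37. ]
tipTop [607.2 -30.7  87. ] tool [95.3 -0.  16. ]
mouthL [653.9  -5.8  66. ] tool [136.8 -32.9  37. ]
mouthR [642.  -72.6  66. ] tool [137.   34.9  37. ]
covL [588.5   4.2 121. ] tool [ 70.7 -31.1 -18. ]
covR [577.6 -56.  121. ] tool [ 70.7  30.1 -18. ]
covlowL [540.8  12.9 121. ] tool [ 22.2 -31.  -18. ]
covlowR [529.9 -46.5 121. ] tool [ 22.1  29.3 -18. ]
covTop [586.  -26.6 150. ] tool [ 73.8  -0.3 -47. ]
rodL [608.1 -13.2  38. ] tool [ 93.  -17.4  65. ]
rodR [601.7 -48.2  38. ] tool [93.1 18.1 65. ]
baseL [605.4  25.3  15. ] tool [ 83.6 -54.8  88. ]
baseR [586. -81.  15.] tool [83.5 53.2 88. ]
baseL2 [699.4   7.5  15. ] tool [179.2 -54.1  88. ]
baseR2 [ 680.  -100.6   15. ] tool [179.4  55.7  88. ]
```

Request:
{"method": "jog_arm", "body": {"plan": [[255,[5,1,12],0],[255,[5,0,15],0],[255,[5,0,13],0],[255,[5,0,7],0],[255,[0,0,3],0],[255,[0,0,0],0],[255,[0,0,0],0]]}}

```text
time_s: 7.5
tcp_pos: [532.9, -18.3, 53.1]
tcp_rot: [[0.983, -0.181, -0.0], [-0.181, -0.983, -0.0], [0.0, 0.0, -1.0]]
wrist_force: [-0.3, 0.1, 0.4]
finger_gap: 0.656
grip_force: 35.0
```

Lower until the rails take the cover.

Request:
{"method": "jog_arm", "body": {"plan": [[255,[0,0,1],0],[255,[0,0,1],0],[255,[0,0,0.5],0],[255,[0,0,0.5],0],[255,[0,0,0],0],[255,[0,0,0],0]]}}

```text
time_s: 8.1
tcp_pos: [533.0, -18.3, 50.2]
tcp_rot: [[0.983, -0.181, 0.0], [-0.181, -0.983, -0.0], [0.0, -0.0, -1.0]]
wrist_force: [-0.2, -0.0, 6.0]
finger_gap: 0.655
grip_force: 35.0
```

Request:
{"method": "jog_arm", "body": {"plan": [[255,[3,0,-0.2],0],[255,[4,0,0],0],[255,[4,0,0],0],[255,[4,0,0],0],[255,[4,0,0],0],[255,[4,0,0],0],[255,[0,0,0],0]]}}

```text
time_s: 8.8
tcp_pos: [556.6, -22.6, 50.2]
tcp_rot: [[0.983, -0.181, 0.001], [-0.181, -0.983, -0.0], [0.001, -0.0, -1.0]]
wrist_force: [2.2, 0.7, 2.0]
finger_gap: 0.657
grip_force: 35.0
```

```bash
python3 - <<'E'
from workcell import *
import cv2,pickle
s=observe();c=camera("wrist");cv2.imwrite("pics/w4.png",cv2.resize(c["img"][:260,100:460,::-1],None,fx=2.2,fy=2.2));pickle.dump((s,c),open("w4.pkl","wb"));print(s['tcp_pos'],s['wrist_force'],s['moment'])
E
```

```text
[556.56178953 -22.62752474  50.16139306] [2.2412643  0.66687549 2.04805635] [ 0.2110464  -0.08047675 -0.01583046]
```

View pics/w4.png

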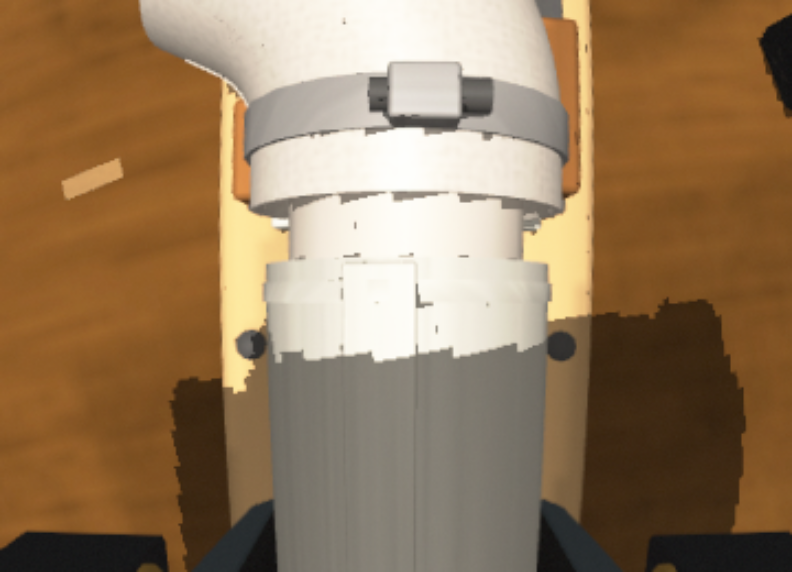

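The cover is on the sleeve, well centred (sleeve 288–524 inside cover 265–551). The gap to the elbow mouth is the strip at rows 197–262, about 18 mm.

Request:
{"method": "jog_arm", "body": {"plan": [[255,[3,0,0],0],[255,[3,0,0],0],[255,[3,0,0],0],[255,[3,0,0],0],[255,[2,0,0],0],[255,[0,0,0],0]]}}

```text
time_s: 9.45
tcp_pos: [568.9, -24.8, 50.1]
tcp_rot: [[0.983, -0.181, -0.001], [-0.181, -0.983, 0.0], [-0.001, -0.0, -1.0]]
wrist_force: [-5.3, 3.2, 6.1]
finger_gap: 0.663
grip_force: 35.0
```

Request:
{"method": "jog_arm", "body": {"plan": [[255,[1,0,0],0],[255,[0,0,0],0]]}}

```text
time_s: 9.65
tcp_pos: [569.4, -24.9, 50.1]
tcp_rot: [[0.983, -0.181, -0.002], [-0.181, -0.983, 0.0], [-0.002, -0.0, -1.0]]
wrist_force: [-7.6, 3.5, 9.2]
finger_gap: 0.655
grip_force: 35.0
```

Request:
{"method": "jog_arm", "body": {"plan": [[255,[1,0,0],0],[255,[0,0,0],0]]}}

```text
time_s: 9.85
tcp_pos: [570.3, -25.1, 50.0]
tcp_rot: [[0.983, -0.181, -0.002], [-0.181, -0.983, 0.0], [-0.002, -0.0, -1.0]]
wrist_force: [-8.4, 3.5, 9.6]
finger_gap: 0.657
grip_force: 35.0
```

Request:
{"method": "jog_arm", "body": {"plan": [[255,[1,0,0],0],[255,[0,0,0],0]]}}

```text
time_s: 10.05
tcp_pos: [571.2, -25.2, 50.1]
tcp_rot: [[0.983, -0.181, -0.002], [-0.181, -0.983, 0.001], [-0.002, -0.0, -1.0]]
wrist_force: [-9.0, 4.7, 10.4]
finger_gap: 0.654
grip_force: 35.0
```

Request:
{"method": "jog_arm", "body": {"plan": [[255,[1,0,0],0],[255,[0,0,0],0]]}}

```text
time_s: 10.25
tcp_pos: [572.0, -25.4, 50.0]
tcp_rot: [[0.983, -0.181, -0.003], [-0.181, -0.983, 0.001], [-0.003, -0.0, -1.0]]
wrist_force: [-9.3, 4.2, 10.1]
finger_gap: 0.653
grip_force: 35.0
```

Request:
{"method": "jog_arm", "body": {"plan": [[255,[1,0,0],0],[255,[0,0,0],0]]}}

```text
time_s: 10.45
tcp_pos: [572.9, -25.5, 50.0]
tcp_rot: [[0.983, -0.181, -0.003], [-0.181, -0.983, 0.001], [-0.003, -0.0, -1.0]]
wrist_force: [-9.6, 4.6, 12.0]
finger_gap: 0.652
grip_force: 35.0
```

Request:
{"method": "jog_arm", "body": {"plan": [[255,[1,0,0],0],[255,[0,0,0],0]]}}

```text
time_s: 10.65
tcp_pos: [573.8, -25.7, 50.0]
tcp_rot: [[0.983, -0.181, -0.003], [-0.181, -0.983, 0.001], [-0.003, -0.0, -1.0]]
wrist_force: [-11.3, 4.7, 11.6]
finger_gap: 0.655
grip_force: 35.0
```

Request:
{"method": "jog_arm", "body": {"plan": [[255,[1,0,0],0],[255,[0,0,0],0]]}}

```text
time_s: 10.85
tcp_pos: [574.6, -25.9, 50.0]
tcp_rot: [[0.983, -0.181, -0.003], [-0.181, -0.983, 0.001], [-0.003, -0.0, -1.0]]
wrist_force: [-10.6, 4.6, 12.3]
finger_gap: 0.655
grip_force: 35.0
```

```bash
python3 - <<'E'
from workcell import *
import cv2,pickle,numpy as np
s=observe();c=camera("wrist");d=camera("side");e=camera("scene");pickle.dump((s,c,d,e),open("w5.pkl","wb"))
a=cv2.resize(c["img"][:170,180:380,::-1],None,fx=2.5,fy=2.5)
b=cv2.resize(d["img"][160:290,200:400,::-1],None,fx=2,fy=2)[:,:]
o=np.zeros((590,800,3),np.uint8);o[:425,:500]=a[:425,:500]
o[:, :]=0;o[:425,:500]=a;b=cv2.resize(e["img"][170:290,300:420,::-1],(300,300),interpolation=cv2.INTER_CUBIC);o[:300,500:]=b
o[300:590,510:800]=cv2.resize(d["img"][165:281,265:381,::-1],(290,290),interpolation=cv2.INTER_CUBIC)
cv2.imwrite("pics/w5.png",o);print(s['tcp_pos'],s['wrist_force'],s['moment'])
E
```

```text
[574.63474645 -25.87083614  50.00499497] [-10.59088296   4.57404841  12.25020264] [ 0.63775724  1.96238276 -0.29374802]
```

View pics/w5.png

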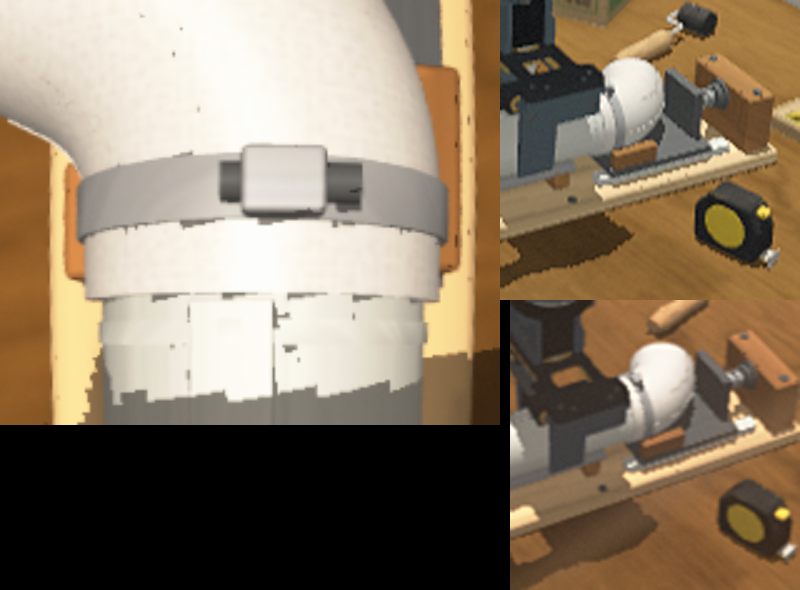

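The cover is butted squarely on the elbow rim all round. Next I'll measure the saddle travel.

```bash
cat > tr.py <<'E'
from h import *;import pickle
s0,d0=pickle.load(open('d0.pkl','rb'))
ax=np.array([.9835,-.181,0])
def shift(now,name,box,X):
    c=d0[name];g=lambda i:cv2.cvtColor(i,cv2.COLOR_RGB2GRAY)
    u0,v0,u1,v1=box;t=g(c['img'])[v0:v1,u0:u1]
    t=cv2.resize(t,None,fx=8,fy=8,interpolation=cv2.INTER_CUBIC)
    n=cv2.resize(g(now['img'])[v0-12:v1+12,u0-12:u1+25],None,fx=8,fy=8,interpolation=cv2.INTER_CUBIC)
    r=cv2.matchTemplate(n,t,cv2.TM_CCOEFF_NORMED);_,m,_,l=cv2.minMaxLoc(r)
    d=np.array(l)/8-12
    T=np.linalg.inv(c['cam_to_world']);pr=lambda P:(lambda q:np.array([c['fx']*q[0]/q[2],c['fy']*q[1]/q[2]]))((T@np.append(P,1))[:3])
    k=(pr(X+ax*10)-pr(X))/10
    return name,box,'px',d,'score',round(m,2),'mm',round(float(d@k/(k@k)),1),'perp',round(float(np.cross(k,d)/np.linalg.norm(k)),2)
E
python3 - <<'E'
from tr import *
s3,c3=pickle.load(open('w3.pkl','rb'));s4,c4=pickle.load(open('w4.pkl','rb'));s5,c5,side,scene=pickle.load(open('w5.pkl','rb'))
P4=(s4['tcp_pos'],s4['tcp_rot']);P5=(s5['tcp_pos'],s5['tcp_rot'])
for z in(103,108):
    a=onz(c4,(100+424/2.2,90/2.2),z,P4);b=onz(c5,(180+285/2.5,180/2.5),z,P5);print(a,b,'clamp travel',(b-a)@ax)
for z in(99,):
    a=onz(c4,(100+405/2.2,197/2.2),z,P4);b=onz(c5,(180+260/2.5,297/2.5),z,P5);print(a,b,'rim travel',(b-a)@ax)
    print('w4 gap', (a-P4[0])@ax-75,'w5',(b-P5[0])@ax-75)
X=np.array([690.,-46,66])
# saddle back plate / elbow back
for now,n,bs in((scene,'scene',[(345,190,383,240),(360,198,385,226)]),(side,'side',[(322,182,358,228),(335,185,358,215)])):
    for b in bs: print(shift(now,n,b,X))
E
```

```text
[657.24378175 -43.32663948 103.        ] [663.62910055 -44.85409856 103.        ] clamp travel 6.556431130251476
[655.89278094 -42.95185977 108.        ] [662.79868435 -44.55713545 108.        ] clamp travel 7.082510896164926
[640.11329638 -36.97540976  99.        ] [647.46956015 -38.21576035  99.        ] rim travel 7.459388874748486
w4 gap 9.769874182411854 w5 -1.132529435813538
('scene', (345, 190, 383, 240), 'px', array([ 2.375, -0.625]), 'score', 0.95, 'mm', 6.7, 'perp', -0.01)
('scene', (360, 198, 385, 226), 'px', array([ 2.375, -0.375]), 'score', 0.8, 'mm', 6.5, 'perp', 0.23)
('side', (322, 182, 358, 228), 'px', array([ 2.125, -0.625]), 'score', 0.95, 'mm', 6.0, 'perp', 0.05)
('side', (335, 185, 358, 215), 'px', array([ 2.   , -0.375]), 'score', 0.84, 'mm', 5.5, 'perp', 0.25)
```

Travel is about 6.5 mm by the three estimates, so about 8.5 mm more is needed. I'll ease the down-load slightly.

Request:
{"method": "jog_arm", "body": {"plan": [[255,[1,0,-0.3],0],[255,[1,0,0],0],[255,[1,0,0],0],[255,[1,0,0],0],[255,[1,0,0],0],[255,[1,0,0],0],[255,[1,0,0],0],[255,[1,0,0],0],[255,[0,0,0],0],[255,[0,0,0],0]]}}

```text
time_s: 12.0
tcp_pos: [582.0, -27.3, 50.0]
tcp_rot: [[0.983, -0.181, -0.004], [-0.181, -0.983, 0.001], [-0.004, -0.0, -1.0]]
wrist_force: [-11.5, 4.7, 9.7]
finger_gap: 0.657
grip_force: 35.0
```

```bash
cat > m.py <<'E'
from tr import *
from workcell import *
s=observe();c=camera("wrist");side=camera("side");scene=camera("scene")
pickle.dump((s,c,side,scene),open("w6.pkl","wb"))
X=np.array([690.,-46,66])
for now,n,bs in((scene,'scene',[(345,190,383,240),(360,198,385,226)]),(side,'side',[(322,182,358,228),(335,185,358,215)])):
    for b in bs: print(shift(now,n,b,X))
s5=pickle.load(open('w5.pkl','rb'))[0]
print('tcp since w5',(s['tcp_pos']-s5['tcp_pos'])@ax,s['tcp_pos'],s['wrist_force'],s['finger_gap'],s['time_s'])
o=c["img"][:170,180:380,::-1];cv2.imwrite("pics/w6.png",cv2.resize(o,None,fx=2.5,fy=2.5))
E
python3 m.py
```

```text
('scene', (345, 190, 383, 240), 'px', array([ 5.   , -1.375]), 'score', 0.91, 'mm', 14.1, 'perp', -0.08)
('scene', (360, 198, 385, 226), 'px', array([ 5.   , -0.875]), 'score', 0.64, 'mm', 13.8, 'perp', 0.4)
('side', (322, 182, 358, 228), 'px', array([ 4.75, -1.5 ]), 'score', 0.9, 'mm', 13.6, 'perp', 0.02)
('side', (335, 185, 358, 215), 'px', array([ 4.625, -0.875]), 'score', 0.59, 'mm', 12.7, 'perp', 0.58)
tcp since w5 7.523619672634565 [582.02916202 -27.2587475   50.04478758] [-11.4756429    4.67150938   9.73888752] 0.6566984658967434 12.0
```

View pics/w6.png

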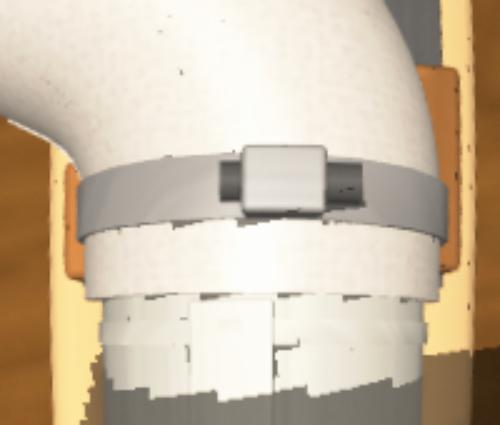

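The cover is still butted squarely with no slip, and travel is about 14 mm. I'll add the last millimetre and hold.

Request:
{"method": "jog_arm", "body": {"plan": [[255,[1,0,0],0],[255,[0,0,0],0],[255,[0,0,0],0],[255,[0,0,0],0],[255,[0,0,0],0],[255,[0,0,0],0]]}}

```text
time_s: 12.75
tcp_pos: [582.9, -27.4, 50.0]
tcp_rot: [[0.983, -0.181, -0.004], [-0.181, -0.983, 0.001], [-0.004, -0.0, -1.0]]
wrist_force: [-13.1, 4.8, 10.7]
finger_gap: 0.654
grip_force: 35.0
```

```bash
python3 m.py && python3 -c "
from workcell import *
print(sign_off())"
```

```text
('scene', (345, 190, 383, 240), 'px', array([ 5.25 , -1.375]), 'score', 0.91, 'mm', 14.8, 'perp', -0.02)
('scene', (360, 198, 385, 226), 'px', array([ 5.25, -1.  ]), 'score', 0.62, 'mm', 14.5, 'perp', 0.34)
('side', (322, 182, 358, 228), 'px', array([ 5.   , -1.625]), 'score', 0.89, 'mm', 14.3, 'perp', -0.02)
('side', (335, 185, 358, 215), 'px', array([6.625, 7.   ]), 'score', 0.55, 'mm', 11.3, 'perp', 8.69)
tcp since w5 8.356728244203786 [582.8512894  -27.39436237  50.01053095] [-13.06830873   4.84202584  10.6937616 ] 0.6535073145353141 12.75
the job is handed in; nothing more can be done
None
```

Job handed in at 12.75 s with the gripper still holding and pushing: the wide cover is on the rails, over the sleeve and butted squarely against the elbow, the saddle is pushed back about 15 mm by camera estimate, and the thin cover, foil tape and tape measure were not touched.

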